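# Index the specimen turntable of a hardness tester

### The arm

A 6-joint arm with a two-finger parallel gripper is mounted at the origin on the work surface. World frame = base frame: x ahead of the robot, y to its left, z up, the work surface at z = 0. Lengths are in m, angles in rad, forces in N, time in s.
With the tool pointing down it reaches from about 0.275 to 0.825 m from the base axis. Payload 4.9 kg.
Tool frame: the origin (TCP) lies at the very end of the fingers, on their centre line; the grasp point (between the pads) lies 19 mm behind it; z points along the fingers, y is the line along which they close (so a half turn about z gives the same grasp; the last joint's range is limited). The gripper opens to 85 mm and grips with 20 to 120 N. Pads are 22 mm wide; open, the fingers measure 114 mm over their backs; the gripper's body (76 mm by 85 mm) begins 54 mm behind the grasp point. The pads swing forward as they close: fully open they stand 13 mm farther back than shut.
Start: joints at [-1.32, 0.326, -0.193, 1.052, 0, 1.437], TCP at [0.206, -0.51, 0.231] pointing down, gripper open.
Joint ranges: [-2.65, 2.65], [-0.97, 1.79], [-1.3, 1.35], [-1.93, 2.1], [-1.47, 1.37], [-3.14, 3.14]. Speed limits (rad/s): [2.57, 2.57, 3.14, 3.14, 3.14, 3.14].

### API

Orientations are given as a 3x3 rotation matrix whose columns are the frame's x, y, z axes.
In Python, from station import state, camera, camera_params, close_job gives the robot as it stands.
- The arm moves only by the tool servo_tool, never from a script. Its argument "increments" is a list that holds one entry, the list of rows, each a list of 7 numbers: the shift along the tool's x, y, z in mm, then the turn, a rotation vector about the tool's x, y, z in rad, then the opening, from -1 (shut) to 1 (fully open). A call has 1 to 20 rows; each row shifts and turns the commanded pose from where the row before left it, along the tool's axes as they then stand; what a row does not reach is not made up. A row lasts 1/10 s, in which the tool goes at most 50 mm and 8.59 degrees, less where a joint would pass 70% of its speed; a pose out of reach is approached as far as the arm can. A call is refused whole if a number of a shift passes 50 or a number of a turn 0.15, either way. A call with a gripper value outside its range is refused whole. The fingers move at their own pace and stop on an object; the grip force is fixed at half the most. Time passes only in rows, so rows that do not move let the fingers close. It gives the time, the measured TCP pose, the force, the opening and the grip force at its end, in the units of the state.
- state(): the state, without advancing time (a new reading comes with each control period).
- camera(name): name is "scene" or "side" or "wrist"; returns the picture (420x560x3 uint8, red, green, blue); there is no depth.
- camera_params(name): a dict with "fx", "fy", "cx", "cy" (pixels), "extrinsics" (4x4, takes a point from camera to world coordinates). Camera axes: x right, y down, z forward; pixel columns grow to the right and rows downward; lengths in m; the calibration is good to about 2 mm. The wrist camera is an equidistant fisheye: a pixel r from the principal point sees the ray r / f radians off the axis. A picture is of the moment at which its call begins: read the wrist's pose just before it. camera_params takes no time and is no camera call; for the wrist camera it gives the pose at the moment of the call.
- close_job(): hands the job in; it is judged then, once.
The state is a dict: "clock": time; "q": joint angles; "qvel": joint speeds; "effort": joint torques, N m; "tool_pos": TCP position; "tool_rot": TCP orientation; "contact_force": force on the tool from outside, world axes, zero at the start; "ft_torque": the same for the moment, N m; "width": finger opening in m; "finger_force": force on a finger pad.
Only numpy, scipy, OpenCV 4.12 (cv2) and the standard library are available. Lean on these libraries where they do the work, as an engineer would, in place of code of your own. Each camera call takes 0.05 s, during which the arm holds its last target. There are 200 camera calls.

### The job

Bring the blue test block beneath the gauge's foot by indexing the tester's turntable one place: draw the orange spring pin up out of its hole, swing the table, and let the pin drop fully home in the hole of the brass segment on that side. Never force the pin sideways, do not touch the test blocks or disturb the things standing around, and leave the knob released.

Things in the scene. Friction and masses are not known exactly. Their poses are not given: they have to be found in the camera images.
- stand: Bench hardness tester, fixed: dark base plate 335 x 270 mm, 16 mm thick, with a round turntable and, beyond it, a steel column with a black head and dial gauge, 306 mm tall. Origin: on the turntable's axis, at bench height. x points from the pin's starting place through the axis to the gauge and column, y to the left of that, z up.
- turntable (a joint): Turntable angle q, rad, 0 at the start, positive counter-clockwise from above, range -1.33 to 1.33. In the stand's frame the pin stands at (-110 cos q, -110 sin q) mm. Turning takes 1 to 2 N at the knob with the pin drawn, 2 to 4 N with the pin dragging on the track. With the pin in a hole there is about 1.5 mm of play either way at the pin.
- table_axis (a point): Centre of the turntable's top, 42 mm above the bench: an aluminium disc of 170 mm diameter with six red pads 60 degrees apart at radius 55 mm. An arm 24 mm wide, its top also at 42 mm, reaches out from the disc over the track and carries the spring pin in a steel sleeve, 18 mm in diameter, top at 62 mm.
- index_pin (a joint): Height of the spring pin, m: 0 = home in a hole, 0.010 = its rounded tip rides on the track, clear from 0.011 up, 0.018 = upper stop. A spring pulls it down with 6 N (home) to 8 N (drawn) and drops it home when it is let go over a hole or slides over one. The pin is 8 mm thick, the holes 11 mm. More than 25 N of side load on it damages it.
- knob (a point): Middle of the orange upright cylindrical knob on top of the spring pin, 24 mm in diameter, 30 mm tall; with the pin home the middle is 79 mm above the bench (knob from 64 to 94 mm). Below it is only the 18 mm sleeve, so fingertips can reach down to 45 mm above the bench beside the knob.
- start_hole (a point): Mouth of the hole that the pin starts in, in a steel track that runs round the axis at radius 110 mm, its top 28 mm above the bench. The pin's tip can ride on the track.
- left_segment (a point): Nominal place (60 degrees clockwise from the starting hole, seen from above, turntable angle -1.047) of the hole in the brass segment on the stand's +y side, which continues the track at the same height. The segment is clamped by hand: its real hole lies up to 7.5 degrees (14 mm along the circle) to either side of this point, and must be found by feel or seen.
- right_segment (a point): The same for the other brass segment, on the stand's -y side: nominal place of its hole at turntable angle +1.047. The real hole lies up to 7.5 degrees (14 mm along the circle) to either side of this point, not by the same amount as on the left.
- foot (a point): Centre of the gauge foot's lower end, a steel rod of 12 mm diameter pointing down, 64 mm above the bench, 12 mm clear above a block on the table. Fixed on the stand at radius 55 mm, on the far side of the axis.
- blue_block: Blue test block, 36 x 24 x 10 mm, lying loose on a red pad of the turntable one place (60 degrees) to the left or to the right of the gauge foot. Origin: centre of its underside. If its y in the stand's frame is positive the turntable must turn clockwise from above (negative angle), else counter-clockwise.
- white_block: White test block of the same size, loose on the pad on the other side of the gauge foot. Origin: centre of its underside.
- check_weight: Brass check weight with a small grip, 36 mm in diameter, 63 mm tall, standing loose beside the stand. Origin: centre of its underside. Bystander.
- sample_jar: White jar with a blue cap, 48 mm in diameter, 65 mm tall, standing loose beside the stand. Origin: centre of its underside. Bystander.
- block_tray: Small empty grey tray, 100 x 70 x 20 mm, lying on the bench nearer the robot, to its right. Origin: centre of its underside. Bystander.
Mind the look-alikes: they are no part of the job. Several things have the shape of the white_block; the one meant has the colours described above.

How it is judged:
On the way, in this order (a step that is already met when the one before it is completed fails the run):
1. the pin is drawn clear of its starting hole (value of joint index_pin above 0.0105 m and value of joint turntable between -0.3 and 0.3 rad), for 0.1 s.
2. the table is swung round, well away from the starting hole ((value of joint turntable above 0.6 rad or value of joint turntable below -0.6 rad)), for 0.1 s.
At the end, for the whole second after the job is handed in: The pin is home (within 2 mm) in the hole of a brass segment (table turned more than 0.8 rad either way) and the table is at rest; the blue block lies flat on the table with its centre within 12 mm of the gauge foot's axis, seen from above; the white block still lies on the table (value of joint index_pin below 0.002 m and (value of joint turntable above 0.8 rad or value of joint turntable below -0.8 rad) and velocity of joint turntable between -0.05 and 0.05 rad/s and horizontal distance between blue_block and foot below 0.012 m and height (world z) of blue_block between 0.039 and 0.046 m and angle between blue_block's own z axis and vertical below 0.1 rad and height (world z) of white_block between 0.039 and 0.046 m); the robot touches nothing.
It fails at once if the pin is forced sideways: more than 25 N on its shank (contact force between shank and anything else above 25 N).
It fails at once if the robot touches a test block (contact force between any of the fingers, the arm and blue_block above 0.5 N or contact force between any of the fingers, the arm and white_block above 0.5 N).
It fails at once if the check weight, the sample jar or the tray is moved by more than 15 mm (distance of any of check_weight, sample_jar, block_tray from where it was at the start of the episode above 0.015 m).
It also fails if it takes over 45 s, if anything falls off the work surface, if the arm or the gripper's body presses on something with over 40 N, if the wrist force passes 120 N, or if a joint passes its speed limit or range.

## Working session

There is one attempt and no reset: what is moved stays moved. The work goes in short steps, Python scripts to look and compute and a tool call to move; the robot and the scene stay as the last step left them, time stands still between calls to the robot, and variables do not carry over. Pictures are saved under pics/ and viewed, at most 10 in all, crops included, and the job is handed in when it is done.

Besides the shell and the picture viewer there is one more tool, called after "Call:" by a JSON object that holds its "method" and its "body". servo_tool: Moves the arm, as the interface text tells. Its arguments: {"type":"object","properties":{"increments":{"type":"array"}},"required":["increments"]}

```bash
mkdir -p pics; python3 - <<'E'
from station import state,camera,camera_params
import cv2,numpy as np
for n in("scene","side"):
    cv2.imwrite(f"pics/{n}0.png",cv2.resize(camera(n),(784,588),interpolation=cv2.INTER_CUBIC)[:,:,::-1])
    p=camera_params(n);print(n,p["fx"],p["cx"],p["cy"],np.round(p["extrinsics"],3).tolist())
s=state();print(s["clock"],s["tool_pos"],np.round(s["tool_rot"],3).tolist(),s["width"])
E
```

```text
scene 432.2151327632872 275.51903659861705 207.4457365256898 [[-0.689, 0.526, -0.498, 1.175], [0.724, 0.487, -0.488, 0.574], [-0.014, -0.697, -0.717, 0.992], [0.0, 0.0, 0.0, 1.0]]
side 507.74021544692965 283.5167672181466 197.88425075299295 [[-0.887, -0.343, 0.309, 0.188], [-0.462, 0.674, -0.577, 0.59], [-0.01, -0.655, -0.756, 0.952], [0.0, 0.0, 0.0, 1.0]]
0.1 [ 0.20633268 -0.50928395  0.23058693] [[0.927, 0.375, -0.0], [0.375, -0.927, 0.001], [0.0, -0.002, -1.0]] 0.08537294805730826
```

View pics/scene0.png

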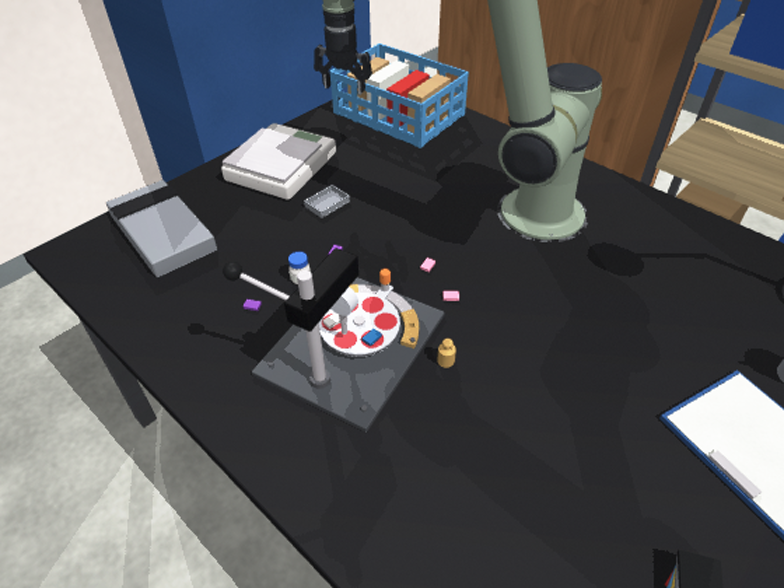

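View pics/side0.png

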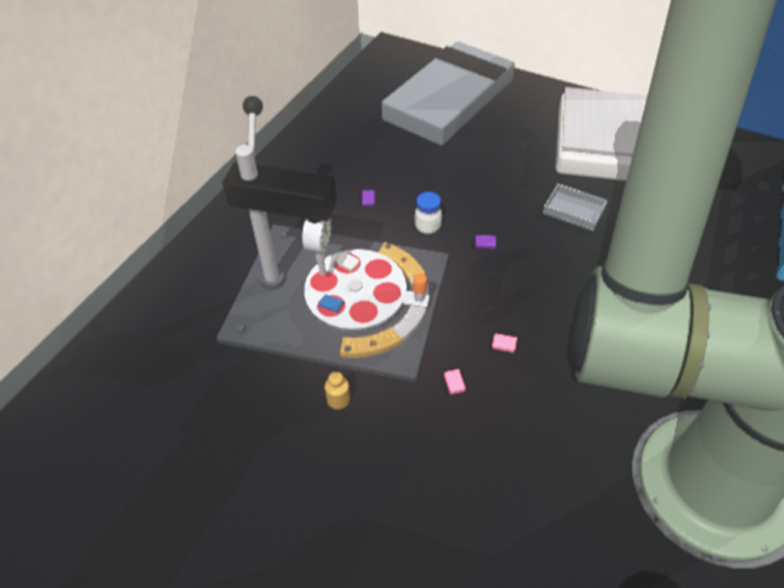

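```bash
cat > h.py <<'E'
from station import state,camera,camera_params
import cv2,numpy as np
def pt(n,u,v,z,s=1.4):
    p=camera_params(n);E=p["extrinsics"]
    d=E[:3,:3]@np.array([(u/s-p["cx"])/p["fx"],(v/s-p["cy"])/p["fy"],1])
    return E[:3,3]+d*(z-E[2,3])/d[2]
def px(n,X):
    p=camera_params(n);E=p["extrinsics"];c=E[:3,:3].T@(np.asarray(X)-E[:3,3])
    return np.array([p["fx"]*c[0]/c[2]+p["cx"],p["fy"]*c[1]/c[2]+p["cy"]])
E
python3 - <<'E'
from h import *
P=lambda *a:print(a,np.round(pt(*a),4))
P("side",355,286,.042);P("scene",359,321,.042)
P("side",420,275,.094);P("scene",385,270,.094)
P("side",331,302,.05);P("scene",371,337,.05)
P("side",419,377,.016);P("side",449,252,.016);P("scene",443,313,.016);P("scene",366,430,.016)
P("side",337,403,0);P("scene",447,365,0);P("side",428,229,0)
ims=[]
for n,(x,y) in(("side",(265,200)),("scene",(255,215))):
    im=camera(n)[y-40:y+60,x-65:x+60] if n=="scene" else camera(n)[y-40:y+60,x-65:x+60]
    ims.append(cv2.resize(im,None,fx=3.2*2 if 0 else 6,fy=6,interpolation=cv2.INTER_CUBIC))
for n,i in zip(("side","scene"),ims): cv2.imwrite(f"pics/{n}1.png",i[:600,:,::-1])
E
```

```text
('side', 355, 286, 0.042) [ 0.6145 -0.0552  0.042 ]
('scene', 359, 321, 0.042) [ 0.618  -0.0523  0.042 ]
('side', 420, 275, 0.094) [ 0.5088 -0.0857  0.094 ]
('scene', 385, 270, 0.094) [ 0.5086 -0.0805  0.094 ]
('side', 331, 302, 0.05) [ 0.6287 -0.002   0.05  ]
('scene', 371, 337, 0.05) [0.6365 0.0014 0.05  ]
('side', 419, 377, 0.016) [0.4463 0.0419 0.016 ]
('side', 449, 252, 0.016) [ 0.5159 -0.2198  0.016 ]
('scene', 443, 313, 0.016) [0.4627 0.0477 0.016 ]
('scene', 366, 430, 0.016) [0.7814 0.1296 0.016 ]
('side', 337, 403, 0) [0.542  0.1323 0.    ]
('scene', 447, 365, 0) [0.5552 0.1365 0.    ]
('side', 428, 229, 0) [ 0.5814 -0.2694  0.    ]
```

View pics/side1.png

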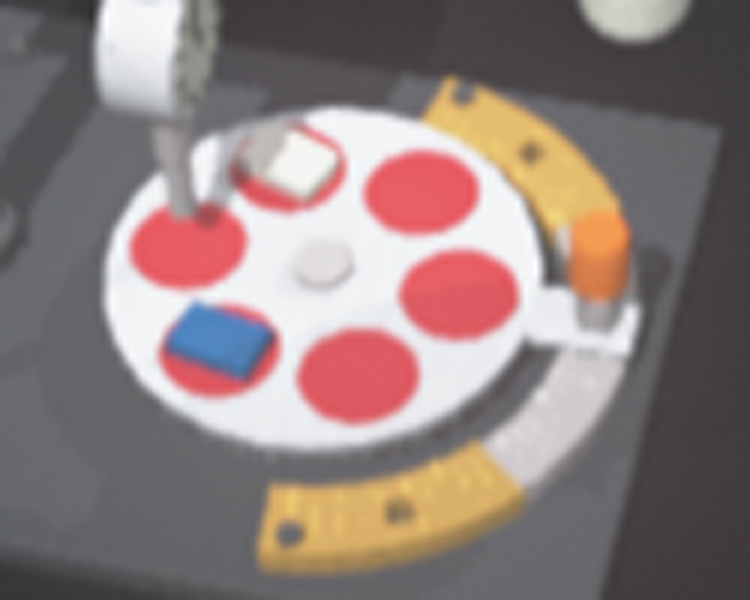

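View pics/scene1.png

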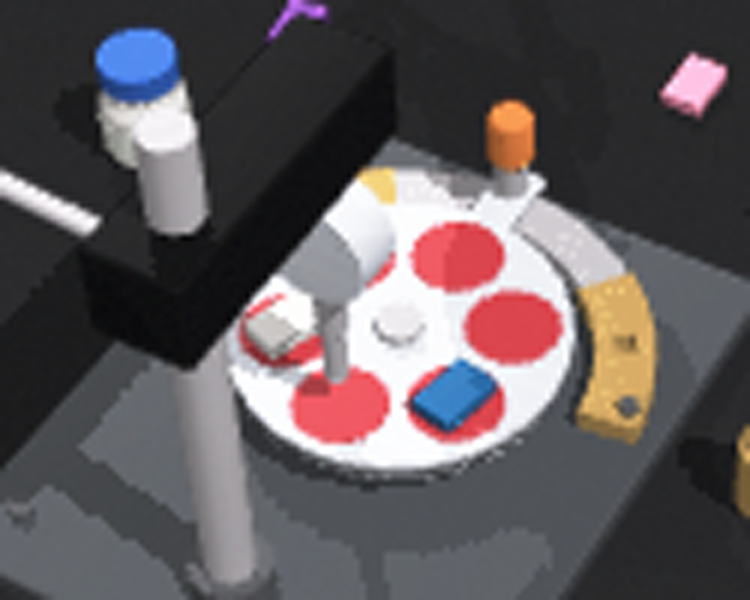

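```bash
cat > fit.py <<'E'
from h import *
from scipy.optimize import least_squares
off={"side":(200,160),"scene":(190,175)}
r=lambda n,c:np.array(off[n])+(np.array(c)+.0)/6
obs=[]
for n,a in (("side",{0:(187,246),300:(288,165),240:(421,192),180:(460,294),120:(358,376),60:(219,350)}),("scene",{0:(340,405),60:(457,403),120:(513,326),180:(458,256)})):
    for t,c in a.items():
        t=np.radians(t);obs.append((n,(.055*np.cos(t),.055*np.sin(t),.042),r(n,c)))
obs+=[("side",(-.11,0,.094),r("side",(600,228))),("scene",(-.11,0,.094),r("scene",(511,112)))]
def W(p,l):
    c,s=np.cos(p[2]),np.sin(p[2]);return np.array([p[0]+c*l[0]-s*l[1],p[1]+s*l[0]+c*l[1],l[2]])
f=lambda p:np.concatenate([px(n,W(p,l))-o for n,l,o in obs])
so=least_squares(f,[.616,-.054,.25],loss="soft_l1")
E
python3 - <<'E'
from fit import *
p=so.x;print(p,np.round(so.fun.reshape(-1,2),2).tolist())
print("knob",W(p,(-.11,0,.079)))
for n,c in(("side",(400,511)),("side",(290,533)),("scene",(625,343)),("scene",(628,406)),("side",(531,152)),("side",(463,93)),("side",(488,445)),("side",(265,500)),("side",(435,115))):
    X=pt(n,*r(n,c),.028,1);d=X-W(p,(0,0,0));a=np.arctan2(d[1],d[0])-p[2]
    q=a-np.pi;q=(q+np.pi)%(2*np.pi)-np.pi
    print(n,c,np.round(X,4),"r",round(np.hypot(*d[:2]),4),"q",round(q,3))
E
```

```text
[ 0.61428239 -0.05372703  0.24236526] [[-0.21, -0.3], [-0.22, 0.57], [-0.35, -0.06], [-0.59, -0.15], [-0.42, -0.25], [-0.35, -0.21], [0.28, -1.51], [0.05, -1.44], [0.26, -1.26], [0.19, -1.36], [-0.56, 0.3], [0.17, -0.95]]
knob [ 0.50749735 -0.08012697  0.079     ]
side (400, 511) [0.5358 0.0253 0.028 ] r 0.1114 q -1.031
side (290, 533) [0.5672 0.0525 0.028 ] r 0.1162 q -1.396
scene (625, 343) [0.5421 0.028  0.028 ] r 0.1091 q -1.09
scene (628, 406) [0.5709 0.0557 0.028 ] r 0.1178 q -1.436
side (531, 152) [ 0.5747 -0.1572  0.028 ] r 0.1108 q 0.963
side (463, 93) [ 0.6152 -0.174   0.028 ] r 0.1203 q 1.336
side (488, 445) [ 0.5209 -0.0167  0.028 ] r 0.1005 q -0.62
side (265, 500) [0.5831 0.0438 0.028 ] r 0.1024 q -1.504
side (435, 115) [ 0.6197 -0.1576  0.028 ] r 0.1041 q 1.38
```

Pin at side-crop (600,260)/scene-crop (511,140), the only orange cylinder. The blue block at side-crop (219,340) is on +y (purple and pink blocks lie off the table), so the table turns clockwise. The left segment's hole is at side-crop (400,511), q≈-1.03 to -1.09. The dark spot at (290,533) is a clamp screw at radius 117, outside the nominal ±7.5°. First I turn the tool half round, which keeps joint 6 in range for the swing.

Call:
{"method": "servo_tool", "body": {"increments": [[[0, 0, 0, 0, 0, -0.15, 1], [0, 0, 0, 0, 0, -0.15, 1], [0, 0, 0, 0, 0, -0.15, 1], [0, 0, 0, 0, 0, -0.15, 1], [0, 0, 0, 0, 0, -0.15, 1], [0, 0, 0, 0, 0, -0.15, 1], [0, 0, 0, 0, 0, -0.15, 1], [0, 0, 0, 0, 0, -0.15, 1], [0, 0, 0, 0, 0, -0.15, 1], [0, 0, 0, 0, 0, -0.15, 1], [0, 0, 0, 0, 0, -0.15, 1], [0, 0, 0, 0, 0, -0.15, 1], [0, 0, 0, 0, 0, -0.15, 1], [0, 0, 0, 0, 0, -0.15, 1], [0, 0, 0, 0, 0, -0.15, 1], [0, 0, 0, 0, 0, -0.15, 1], [0, 0, 0, 0, 0, -0.15, 1], [0, 0, 0, 0, 0, -0.15, 1], [0, 0, 0, 0, 0, -0.15, 1], [0, 0, 0, 0, 0, -0.15, 1]]]}}

```text
clock: 2.2
tool_pos: [0.2065, -0.5096, 0.2311]
tool_rot: [[-0.969, -0.247, -0.0], [-0.247, 0.969, 0.0], [-0.0, 0.001, -1.0]]
contact_force: [-0.2, 0.1, -1.2]
width: 0.0855
finger_force: 0.0
```

Call:
{"method": "servo_tool", "body": {"increments": [[[-33, 28.7, 4, 0, 0, 0, 1], [-33, 28.7, 4, 0, 0, 0, 1], [-33, 28.7, 4, 0, 0, 0, 1], [-33, 28.7, 4, 0, 0, 0, 1], [-33, 28.7, 4, 0, 0, 0, 1], [-33, 28.7, 4, 0, 0, 0, 1], [-33, 28.7, 4, 0, 0, 0, 1], [-33, 28.7, 4, 0, 0, 0, 1], [-33, 28.7, 4, 0, 0, 0, 1], [-33, 28.7, 4, 0, 0, 0, 1], [-33, 28.7, 4, 0, 0, 0, 1], [-33, 28.7, 4, 0, 0, 0, 1], [0, 0, 0, 0, 0, 0, 1], [0, 0, 0, 0, 0, 0, 1]]]}}

```text
clock: 3.6
tool_pos: [0.5078, -0.0793, 0.1829]
tool_rot: [[-0.97, -0.243, -0.001], [-0.243, 0.97, -0.0], [0.001, 0.0, -1.0]]
contact_force: [-0.9, -1.2, -0.4]
width: 0.0852
finger_force: 0.0
```

```bash
python3 - <<'E'
from h import *
s=state();p=camera_params("wrist");im=camera("wrist")
cv2.imwrite("pics/w0.png",cv2.resize(im,(784,588),interpolation=cv2.INTER_CUBIC)[:,:,::-1])
print(s["clock"],s["tool_pos"],np.round(s["tool_rot"],3).tolist(),np.round(s["q"],2),p["fx"],p["cx"],p["cy"],np.round(p["extrinsics"],4).tolist())
E
```

```text
3.6 [ 0.5077997  -0.07929092  0.18287226] [[-0.97, -0.243, -0.001], [-0.243, 0.97, -0.0], [0.001, 0.0, -1.0]] [-0.3   0.3  -0.36  0.91 -0.   -0.54] 325.19226210127806 280.33321181623876 203.4504554189821 [[-0.2446, 0.933, 0.2638, 0.4403], [0.9696, 0.2354, 0.0666, -0.0961], [0.0001, 0.2721, -0.9623, 0.3262], [0.0, 0.0, 0.0, 1.0]]
```

View pics/w0.png

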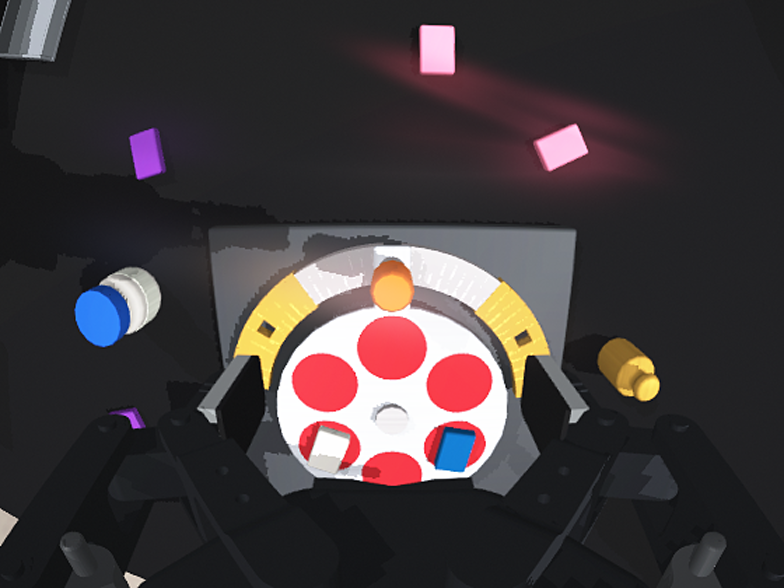

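The wrist view shows the knob top at (393,290), the left segment's hole at (523,338), the right one's at (267,328), the hub at (391,418) and the pads at (392,347), (460,382) and (324,381).

```bash
cat >> h.py <<'E'
def fe(u,v,z,p,s=1.4):
    a=np.array([u/s-p["cx"],v/s-p["cy"]])/p["fx"];t=np.hypot(*a)
    d=p["extrinsics"][:3,:3]@np.array([*(a/t*np.sin(t)),np.cos(t)]);o=p["extrinsics"][:3,3]
    return o+d*(z-o[2])/d[2]
E
python3 - <<'E'
from h import *
p=camera_params("wrist")
pads=np.array([fe(u,v,.042,p) for u,v in((392,347),(460,382),(324,381))])
for n,u,v,z in(("knobtop",393,290,.094),("hub",391,418,.046),("hole",523,338,.028),("holeR",267,328,.028)):
    print(n,np.round(fe(u,v,z,p),4))
print(np.round(pads,4))
# axis from pads: dirs
from scipy.optimize import least_squares
th=np.radians([180,120,240])
g=lambda x:np.concatenate([x[:2]+.055*np.array([np.cos(t+x[2]),np.sin(t+x[2])])-P[:2] for t,P in zip(th,pads)])
s=least_squares(g,[.614,-.054,.242]);print(s.x,np.round(s.fun*1e3,1))
for u,v in((523,338),(267,328)):
    d=fe(u,v,.028,p)[:2]-s.x[:2];print(np.hypot(*d),(np.arctan2(*d[::-1])-s.x[2])%(2*np.pi)-np.pi)
print("knob",s.x[:2]-.11*np.array([np.cos(s.x[2]),np.sin(s.x[2])]))
E
```

```text
knobtop [ 0.5063 -0.0799  0.094 ]
hub [ 0.6137 -0.0544  0.046 ]
hole [0.5377 0.0257 0.028 ]
holeR [ 0.575  -0.1562  0.028 ]
[[ 0.5605 -0.067   0.042 ]
 [ 0.5756 -0.0136  0.042 ]
 [ 0.5982 -0.1071  0.042 ]]
[ 0.61374088 -0.05391812  0.23787146] [-0.2  0.1  0.2 -0.5  0.   0.4]
0.11009327111523526 -1.0458244576414755
0.10938976835438732 0.9713367434798315
knob [ 0.50683829 -0.07983792]
```

Call:
{"method": "servo_tool", "body": {"increments": [[[1, -0.3, 20, 0, 0, 0, 1], [0, 0, 25, 0, 0, 0, 1], [0, 0, 25, 0, 0, 0, 1], [0, 0, 25, 0, 0, 0, 0.5], [0, 0, 20, 0, 0, 0, 0.2], [0, 0, 10, 0, 0, 0, -0.1], [0, 0, 0, 0, 0, 0, -0.1], [0, 0, 0, 0, 0, 0, -0.1]]]}}

```text
clock: 4.45
tool_pos: [0.5072, -0.0815, 0.059]
tool_rot: [[-0.971, -0.24, 0.001], [-0.24, 0.971, -0.0], [-0.001, -0.0, -1.0]]
contact_force: [-0.7, -0.4, -0.3]
width: 0.039
finger_force: 0.0
```

Call:
{"method": "servo_tool", "body": {"increments": [[[0, 0, 0, 0, 0, 0, -0.3], [0, 0, 0, 0, 0, 0, -0.4], [0, 0, 0, 0, 0, 0, -0.6], [0, 0, 0, 0, 0, 0, -1], [0, 0, 0, 0, 0, 0, -1], [0, 0, 0, 0, 0, 0, -1]]]}}

```text
clock: 5.05
tool_pos: [0.5077, -0.0809, 0.0594]
tool_rot: [[-0.971, -0.241, 0.002], [-0.241, 0.971, -0.001], [-0.002, -0.001, -1.0]]
contact_force: [-1.5, -0.4, 5.8]
width: 0.0227
finger_force: 58.4
```

Call:
{"method": "servo_tool", "body": {"increments": [[[0, 0, -3, 0, 0, 0, -1], [0, 0, -4, 0, 0, 0, -1], [0, 0, -4, 0, 0, 0, -1], [0, 0, -3.5, 0, 0, 0, -1], [0, 0, 0, 0, 0, 0, -1], [0, 0, 0, 0, 0, 0, -1], [0, 0, 0, 0, 0, 0, -1]]]}}

```text
clock: 5.75
tool_pos: [0.5075, -0.0807, 0.0728]
tool_rot: [[-0.971, -0.241, 0.001], [-0.241, 0.971, 0.0], [-0.001, -0.0, -1.0]]
contact_force: [5.6, -0.2, -7.6]
width: 0.0224
finger_force: 59.1
```

Call:
{"method": "servo_tool", "body": {"increments": [[[-0.03, 2.2, 0, 0, 0, 0.02, -1], [-0.05, 3.3, 0, 0, 0, 0.03, -1], [0, 0, 0, 0, 0, 0, -1]]]}}

```text
clock: 6.05
tool_pos: [0.5062, -0.0749, 0.0727]
tool_rot: [[-0.981, -0.192, 0.001], [-0.192, 0.981, 0.001], [-0.001, 0.0, -1.0]]
contact_force: [5.0, 1.2, -7.9]
width: 0.0223
finger_force: 59.1
```

Call:
{"method": "servo_tool", "body": {"increments": [[[-0.14, 5.5, 0, 0, 0, 0.05, -1], [-0.14, 5.5, 0, 0, 0, 0.05, -1], [-0.14, 5.5, 0, 0, 0, 0.05, -1], [-0.14, 5.5, 0, 0, 0, 0.05, -1], [-0.14, 5.5, 0, 0, 0, 0.05, -1], [-0.14, 5.5, 0, 0, 0, 0.05, -1], [0, 0, 0, 0, 0, 0, -1]]]}}

```text
clock: 6.75
tool_pos: [0.5046, -0.042, 0.0727]
tool_rot: [[-0.994, 0.107, 0.0], [0.107, 0.994, 0.0], [-0.0, 0.0, -1.0]]
contact_force: [4.5, 0.5, -7.1]
width: 0.0226
finger_force: 59.2
```

Call:
{"method": "servo_tool", "body": {"increments": [[[-0.14, 5.5, 0, 0, 0, 0.05, -1], [-0.14, 5.5, 0, 0, 0, 0.05, -1], [-0.14, 5.5, 0, 0, 0, 0.05, -1], [-0.14, 5.5, 0, 0, 0, 0.05, -1], [-0.14, 5.5, 0, 0, 0, 0.05, -1], [-0.14, 5.5, 0, 0, 0, 0.05, -1], [-0.14, 5.5, 0, 0, 0, 0.05, -1], [-0.14, 5.5, 0, 0, 0, 0.05, -1], [-0.14, 5.5, 0, 0, 0, 0.05, -1], [-0.14, 5.5, 0, 0, 0, 0.05, -1], [-0.14, 5.5, 0, 0, 0, 0.05, -1], [-0.14, 5.5, 0, 0, 0, 0.05, -1], [0, 0, 0, 0, 0, 0, -1], [0, 0, 0, 0, 0, 0, -1]]]}}

```text
clock: 8.15
tool_pos: [0.5295, 0.0176, 0.0724]
tool_rot: [[-0.762, 0.648, -0.001], [0.648, 0.762, 0.001], [0.001, -0.0, -1.0]]
contact_force: [3.7, 0.9, -8.3]
width: 0.0226
finger_force: 59.2
```

```bash
python3 - <<'E'
from h import *
s=state();d=s["tool_pos"][:2]-np.array([.6138,-.0539]);print(s["clock"],np.hypot(*d),(np.arctan2(d[1],d[0])-.240)%(2*np.pi)-np.pi,s["contact_force"])
p=camera_params("wrist");im=camera("wrist")
o=im[110:270,190:390];cv2.imwrite("pics/w1.png",cv2.resize(o,None,fx=3.75,fy=3.75,interpolation=cv2.INTER_CUBIC)[:,:,::-1])
np.save("p1.npy",p,allow_pickle=True)
E
```

```text
8.15 0.11054181533989586 -0.9430602170502596 [ 3.68470962  0.89464664 -8.33956916]
```

View pics/w1.png

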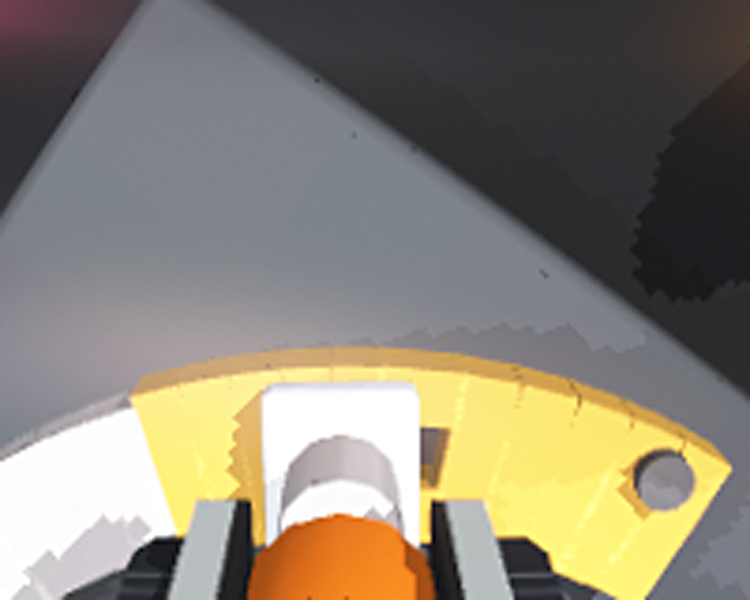

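The hole's far edge shows just beyond the arm, at crop (447,430)–(440,485). Working out its angle.

```bash
python3 - <<'E'
from h import *
p=camera_params("wrist")
for u,v in((448,428),(438,487),(443,458)):
    d=fe(190+u/3.75,110+v/3.75,.028,p,1)[:2]-np.array([.6138,-.0539]);q=(np.arctan2(d[1],d[0])-.240)%(2*np.pi)-np.pi
    print(np.hypot(*d),q,q+.05)
E
```

```text
0.11507567174372799 -1.0963940708357978 -1.0463940708357977
0.10457415189495727 -1.0986221086757748 -1.0486221086757748
0.10978453251461978 -1.0975536089266242 -1.0475536089266242
```

Call:
{"method": "servo_tool", "body": {"increments": [[[-0.3, 3.8, 0, 0, 0, 0.035, -1], [-0.2, 3.8, 0, 0, 0, 0.035, -1], [-0.2, 3.8, 0, 0, 0, 0.034, -1], [0, 0, 0, 0, 0, 0, -1], [0, 0, 0, 0, 0, 0, -1]]]}}

```text
clock: 8.7
tool_pos: [0.5372, 0.0258, 0.0723]
tool_rot: [[-0.69, 0.724, -0.002], [0.724, 0.69, 0.002], [0.003, -0.0, -1.0]]
contact_force: [-0.1, 4.1, -8.4]
width: 0.0222
finger_force: 59.3
```

```bash
cat > q.py <<'E'
from h import *
s=state();d=s["tool_pos"][:2]-np.array([.6138,-.0539]);R=s["tool_rot"]
print(s["clock"],s["tool_pos"][2],np.hypot(*d),(np.arctan2(d[1],d[0])-.240)%(2*np.pi)-np.pi,"tool-frame force",R.T@s["contact_force"])
E
python3 q.py
```

```text
8.7 0.07232341437801401 0.11059298982149693 -1.045109594428311 tool-frame force [3.00501809 2.77348917 8.38189405]
```

Call:
{"method": "servo_tool", "body": {"increments": [[[0, 0, 2, 0, 0, 0, -1], [0, 0, 2, 0, 0, 0, -1], [0, 0, 1, 0, 0, 0, -1], [0, 0, 1, 0, 0, 0, -1], [0, 0, 1, 0, 0, 0, -1], [0, 0, 0, 0, 0, 0, -1]]]}}

```text
clock: 9.3
tool_pos: [0.5372, 0.0258, 0.0654]
tool_rot: [[-0.69, 0.724, -0.002], [0.724, 0.69, 0.002], [0.002, -0.0, -1.0]]
contact_force: [0.8, 4.8, -7.6]
width: 0.0229
finger_force: 59.4
```

```bash
python3 q.py
```

```text
9.3 0.06535670688530437 0.1105601828332194 -1.045065639811936 tool-frame force [2.91813861 3.88867237 7.64886913]
```

The pin is down to about 6 mm with the spring still pulling, so it is in the hole. Lowering the rest.

Call:
{"method": "servo_tool", "body": {"increments": [[[0, 0, 2, 0, 0, 0, -1], [0, 0, 2, 0, 0, 0, -1], [0, 0, 1, 0, 0, 0, -1], [0, 0, 0.5, 0, 0, 0, -1], [0, 0, 0, 0, 0, 0, -1], [0, 0, 0, 0, 0, 0, -1]]]}}

```text
clock: 9.9
tool_pos: [0.5372, 0.0258, 0.06]
tool_rot: [[-0.69, 0.724, -0.002], [0.724, 0.69, 0.002], [0.002, -0.0, -1.0]]
contact_force: [-0.6, 6.1, -6.7]
width: 0.0225
finger_force: 59.4
```

```bash
python3 q.py
```

```text
9.9 0.060005929366170385 0.11055057907212354 -1.045199038675956 tool-frame force [4.80554414 3.80251674 6.67737743]
```

Call:
{"method": "servo_tool", "body": {"increments": [[[0, 0, 0, 0, 0, 0, -0.3], [0, 0, 0, 0, 0, 0, 0], [0, 0, 0, 0, 0, 0, 0.2], [0, 0, 0, 0, 0, 0, 0.2], [0, 0, 0, 0, 0, 0, 0.2], [0, 0, -10, 0, 0, 0, 0.2], [0, 0, -20, 0, 0, 0, 0.2], [0, 0, -30, 0, 0, 0, 0.2], [0, 0, -30, 0, 0, 0, 0.2], [0, 0, -30, 0, 0, 0, 1], [20, 0, -10, 0, 0, 0, 1], [20, 0, 0, 0, 0, 0, 1], [0, 0, 0, 0, 0, 0, 1], [0, 0, 0, 0, 0, 0, 1]]]}}

```text
clock: 11.3
tool_pos: [0.5111, 0.0542, 0.1909]
tool_rot: [[-0.689, 0.724, 0.001], [0.724, 0.689, -0.0], [-0.001, 0.0, -1.0]]
contact_force: [0.0, -1.0, 0.9]
width: 0.0853
finger_force: 0.0
```

```bash
python3 q.py; python3 - <<'E'
from h import *
im=camera("side")[140:270,190:350]
cv2.imwrite("pics/s2.png",cv2.resize(im,None,fx=4.5,fy=4.5,interpolation=cv2.INTER_CUBIC)[:,:,::-1])
for z in(.094,.104):print(z,(px("side",(.6138-.11*np.cos(.240-1.045),-.0539-.11*np.sin(.240-1.045),z))-[190,140])*4.5)
E
```

```text
11.3 0.19092212198491845 0.14910162011576908 -1.0506349601479261 tool-frame force [-0.76023062 -0.68447238 -0.92434969]
0.094 [336.75286364 390.65677819]
0.104 [335.94150341 377.65818773]
```

View pics/s2.png

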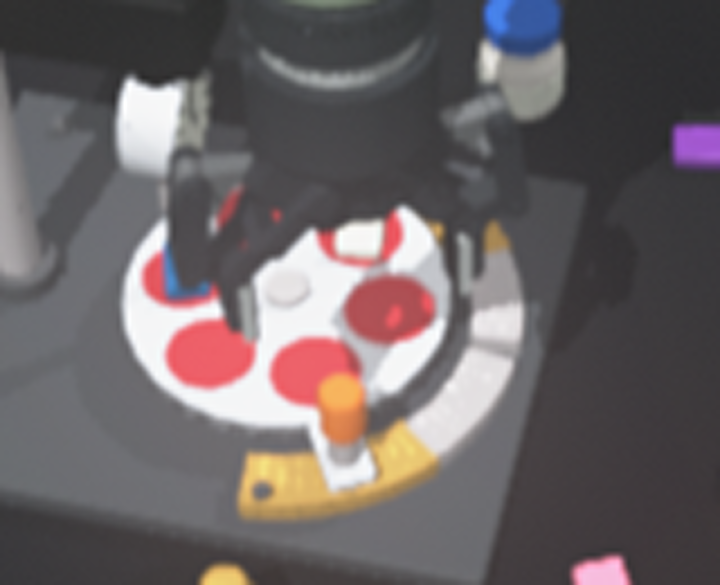

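The knob top sits at crop (341,389), against a predicted (337,391) with the pin home. The blue block lies on the pad beneath the gauge foot, the white block is on its pad, and the gripper is clear.

```bash
python3 -c "
from station import close_job
print(close_job())"
```

```text
the job is handed in; nothing more can be done
None
```

I indexed the turntable one place clockwise (to about -1.045 rad) and handed the job in at about 11 s on the robot's clock. In the last picture the pin was home in the left brass segment, the blue block was beneath the gauge foot and the knob was released; no verdict came back.

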